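# Push the spare battery under the organizer's spring lid

### The arm

A 6-joint arm with a two-finger parallel gripper is mounted at the origin on the work surface. World frame = base frame: x ahead of the robot, y to its left, z up, the work surface at z = 0. Lengths are in m, angles in degrees, forces in N, time in s.
With the tool pointing down it reaches from about 0.35 to 0.875 m from the base axis. Payload 4.2 kg.
Tool frame: the origin (TCP) lies on the centre line of the jaws, within the pads' length; the fingertips stand 19 mm ahead of it and the grasp point (between the pads) is the TCP; x points along the fingers, y is the direction in which the jaws open and shut, and the axes are right-handed (so a half turn about x gives the same grasp; the last joint's range is limited). The gripper opens to 87 mm and grips with 3 to 60 N. Pads are 19 mm wide; open, the fingers measure 117 mm over their backs; the gripper's body (75 mm by 190 mm) begins 51 mm behind the grasp point.
Start: joints at [83.228, 22.042, 0.453, 0, -68.411, -14.817], TCP at [0.23, 0.581, 0.242] pointing down, gripper open.
Joint ranges: [-179.83, 179.83], [-69.29, 118.12], [-61.27, 80.66], [-181.25, 117.63], [-171.15, -9.14], [-177.46, 177.46]. Speed limits (degrees/s): [159.86, 159.86, 180, 180, 180, 180].

### API

Orientations are given as a 3x3 rotation matrix whose columns are the frame's x, y, z axes.
In Python, from station import r, viewer, job, spotter gives the robot as it stands.
- The arm moves only by the tool play_rows, never from a script. Its argument "commands" is a list of rows, each an object of numbers: "fingers": the gripper command: -1 is fully open, 1 is shut, values between are in proportion; "tx", "ty", "tz": the shift along the tool's x, y, z normalised to -1 to 1, where 1 is 750 mm; "ax", "ay", "az": the turn, a rotation vector about the tool's x, y, z normalised to -1 to 1, where 1 is pi rad. In form: [{"fingers": .., "tx": .., "ty": .., "tz": .., "ax": .., "ay": .., "az": ..}, ...]. A call has 1 to 5 rows; each row is the pose to reach, as a shift and turn from the pose commanded when the call began, along the tool's axes at that moment, turning the shorter way round; what a row does not reach only later rows make up. A row lasts 1/12 s, in which the tool goes at most 41.7 mm and 7.16 degrees, less where a joint would pass 70% of its speed; a pose out of reach is approached as far as the arm can. A call with a number of a shift or a turn outside -1 to 1 is refused whole. A call with a gripper value outside its range is refused whole. The fingers move at their own pace and stop on an object; the grip force is fixed at half the most. Time passes only in rows, so rows that repeat a pose let the fingers close. It gives the time, the measured TCP pose, the force and the opening at its end, in the units of the state.
- r.sense(): the state, without advancing time (a new reading comes with each control period).
- viewer.capture(name): name is "scene" or "top" or "wrist"; returns a dict with "image" (400x640x3 uint8, red, green, blue), "fx", "fy", "cx", "cy" (pixels), "R" (3x3) and "t" (3): a world point X has camera coordinates R X + t; the wrist camera has in their place "mount" (4x4, takes a point from camera to tool coordinates, whose origin is the TCP and whose axes are the tool frame's). Camera axes: x right, y down, z forward; pixel columns grow to the right and rows downward; lengths in m; the calibration is good to about 2 mm. The wrist camera is an equidistant fisheye: a pixel r from the principal point sees the ray r / f radians off the axis. A picture is of the moment at which its call begins: read the wrist's pose just before it. There is no depth.
- job.finish_job(): hands the job in, once; it reports no verdict.
Trained networks look in a picture, given as the dict that the camera call returned (one of the last four; its "shot" number tells which), for a name from the list of things; names that differ only in an ending like _2 or _b are one class to them, and where a whole thing is asked for, a point or a joint stands for the part that bears it (a point fixed in the world has none). Each returns a list of dicts, best first, with "score" (0 to 1); they miss things now and then, are a little off and sometimes report something else, mostly with a low value. They report only what shows in the picture. A call takes as long as a camera call. They do not tell look-alikes from the thing itself.
- spotter.find_in(name, picture): "uv" ([column, row] in pixels, amid what is visible of it).
- spotter.silhouettes(name, picture): "region" (400x640 bool, what is visible of it) and "uv" ([column, row] in pixels, amid what is visible of it).
The state is a dict: "time_s": time; "joints": joint angles; "joint_velocities": joint speeds; "effort": joint torques, N m; "tcp_pos": TCP position; "ee_rot": TCP orientation; "wrist_force": force on the tool from outside, world axes, zero at the start; "moment": the same for the moment, N m; "gripper_width": opening from 0.0 (shut) to 1.0 (fully open).
Only numpy, scipy, OpenCV 4.12 (cv2) and the standard library are available. Lean on these libraries where they do the work, as an engineer would, in place of code of your own. Each camera call takes 0.05 s, during which the arm holds its last target. There are 200 camera calls.

### The job

Put the headlamp's spare battery away: with one fingertip press the tab of the organizer's spring lid down and keep the lid open, and meanwhile with the other fingertip push the battery along its channel until all of it is under the lid, a little past the lid's front edge. Then draw back and let the lid close fully over it. Do not lift the battery or tip it over, and leave the headlamp, carabiners, dish and light switch alone.

Things in the scene. Friction and masses are not known exactly. Their poses are not given: they have to be found in the camera images.
- organizer: Low clear plastic organizer on a white base, fixed to the shelf: 183 x 112 mm, 43 mm high without the tab. Origin in the underside, on the shelf; x points along the battery channel towards the lid, y to the side of the tab, z up. A second compartment under a fixed clear cover fills y = -58 to 1 mm, 43 mm high. Beyond y = 54 mm only bare shelf lies below the tab.
- mouth (a point): Where the channel enters the bay under the lid: on the channel's floor and middle line, at organizer (10, 25.5, 10) mm. The channel is 43 mm wide (organizer y 4 to 47). In front (x -95 to 10) it is open above, with side guides 8 mm high and 3 mm thick, and open at its near end. Behind lies the bay, 75 mm long inside, with walls up to 40 mm above the shelf and a back wall.
- hinge (a point): Point on the lid's hinge line above the mouth, at organizer (10, 50, 40) mm. The line runs along organizer x. Outward below means organizer +y from this line.
- lid: Spring-closed clear lid of the bay, 77 mm long (organizer x 11 to 88), reaching 49 mm from the hinge line to -y, 3 mm thick, underside 40 mm above the shelf. Origin on the hinge line at organizer (0, 50, 40) mm; axes as the organizer's when shut. It swings up, about organizer -x, to a stop at 1.25 rad. About 4 N on the tab keep it open; let go, it shuts in about 1 s.
- skirt (a point): Middle of the lower edge of the lid's front skirt (3 mm thick, 11 mm deep, 6 to 38 mm from the hinge). Shut, it leaves 19 mm over the channel floor, so the battery cannot enter. Opening, lid and skirt sweep the room over the bay (organizer x above 11 mm). Open 1.05 rad or more they keep to organizer y above 23 mm, up to 85 mm above the shelf; the rest of the channel is then free from above.
- tab (a point): Middle of the upper face of the tab, a smooth white plate fixed to the lid, 150 mm long (organizer x -90 to 60), 45 mm wide, 3 mm thick, so a fingertip can slide along it. Pressing it down opens the lid. Shut: slopes up outward at 55 degrees, upper edge 37 mm outward, 75 mm above the shelf. At 1.05 / 1.25 rad: slopes down outward 5 / 17 degrees, 28 / 24 mm above the shelf at 18 mm outward.
- battery: Spare battery pack, black block with a grey band, 44 mm long (x) x 36 mm wide (y) x 26 mm high, about 90 g, loose on the floor of the open part of the channel. Origin: centre of its underside. It is wholly under the lid, behind the skirt, when its origin is 26 to 53 mm past the mouth along organizer x (at 53 it meets the back wall).
- headlamp: Grey headlamp, loose bystander, 66 x 100 mm with its band, 47 mm high; origin under its centre.
- carabiners: Pair of silver aluminium carabiners lying one across the other, loose bystander, about 130 x 90 mm, 20 mm high; origin under the centre.
- dish: Blue ceramic dish, loose bystander, 100 mm across, 32 mm high; origin under its centre.
- switch (a joint): Small white toggle switch for the LED strip, on a block: angle of its lever, 0 = off (as it starts), grows as it swings away from the robot.
- switch_tip (a point): Tip of the toggle switch's lever.
Mind the look-alikes: they are no part of the job. What is shaped like the part that bears switch but green is not meant. Leave any red look-alike of the battery alone.

How it is judged (in metres and radians):
On the way, in this order (a step that is already met when the one before it is completed fails the run):
1. a fingertip holds the lid open by its tab while the battery is still outside (angle between lid's own z axis and vertical above 0.75 rad and contact force between the fingers and lid above 0.5 N and x of battery in the frame of organizer below 0 m), for 0.2 s.
2. the battery is wholly under the lid while a finger still holds the lid open (angle between lid's own z axis and vertical above 0.6 rad and contact force between the fingers and lid above 0.3 N and x of battery in the frame of organizer above 0.035 m), for 0.1 s.
At the end, for the whole second after the job is handed in: The battery lies flat and still on the bay's floor, wholly behind the lid's front skirt (its centre 35 to 66 mm along the organizer's x), and the lid is shut within 0.05 rad; the switch is still off (angle between lid's own z axis and vertical below 0.05 rad and x of battery in the frame of organizer between 0.035 and 0.066 m and y of battery in the frame of organizer between 0.015 and 0.036 m and z of battery in the frame of organizer between 0.007 and 0.013 m and angle between battery's own z axis and vertical below 0.1 rad and linear speed of battery below 0.01 m/s and value of joint switch below 0.3 rad); the robot touches nothing.
It fails at once if the battery is lifted more than 8 mm or falls off the organizer (z of battery in the frame of organizer above 0.018 m or z of battery in the frame of organizer below 0.002 m).
It fails at once if the battery is tipped (angle between battery's own z axis and vertical above 0.4 rad).
It fails at once if a bystander is moved more than 15 mm or the switch is flipped (distance of any of headlamp, carabiners, dish from where it was at the start of the episode above 0.015 m or value of joint switch above 0.3 rad).
It also fails if it takes over 45 s, if anything falls off the work surface, if the arm or the gripper's body presses on something with over 40 N, if the wrist force passes 120 N, or if a joint passes its speed limit or range.

## Working session

There is one attempt and no reset: what is moved stays moved. The work goes in short steps, Python scripts to look and compute and a tool call to move; the robot and the scene stay as the last step left them, time stands still between calls to the robot, and variables do not carry over. Pictures are saved under pics/ and viewed, about 8 in all and at most 12, crops included, and the job is handed in when it is done.

Besides the shell and the picture viewer there is one more tool, called after ">>>" as a command line: name --argument value ..., lists and objects as JSON in quotes. play_rows: Moves the arm, as the interface text tells. Its arguments: {"type":"object","properties":{"commands":{"type":"array"}},"required":["commands"]}

```bash
mkdir -p pics; ls; cat > look.py <<'E'
import cv2,numpy as np
from station import r,viewer,job,spotter
def save(n,im): cv2.imwrite(f'pics/{n}.png',cv2.cvtColor(np.ascontiguousarray(im),cv2.COLOR_RGB2BGR))
E
python3 - <<'E'
from look import *
s=r.sense();print(s)
ims=[]
for c in ("scene","top"):
    p=viewer.capture(c);ims.append(p["image"]);print(c,p["fx"],p["fy"],p["cx"],p["cy"],p["R"],p["t"])
    for n in ("organizer","battery","lid","tab","switch","headlamp","carabiners","dish"):
        print(n,[(np.round(d["uv"]),round(d["score"],2)) for d in spotter.find_in(n,p)][:4])
    save(c+"0",p["image"])
E
```

```text
pics
{'time_s': 0.0, 'joints': array([ 8.32307084e+01,  2.20930878e+01,  3.80112865e-01, -2.88385993e-02,
       -6.84119191e+01, -1.48168471e+01]), 'joint_velocities': array([ 0.06984862, -0.03308548,  0.06327743,  0.07994376, -0.03499621,
       -0.02516642]), 'effort': array([-8.20509358e-04, -3.90659523e+01,  1.87410718e+01,  4.21983674e+00,
        1.09771744e-02, -1.90869250e-04]), 'tcp_pos': array([0.22970949, 0.58065395, 0.24043772]), 'ee_rot': array([[-7.21691766e-04, -3.68071473e-01, -9.29797220e-01],
       [-2.10940432e-03, -9.29794833e-01,  3.68072165e-01],
       [-9.99997515e-01,  2.22695292e-03, -1.05386280e-04]]), 'wrist_force': array([ 0.04158826, -0.21515728,  0.08081018]), 'moment': array([-0.04932258,  0.02519442, -0.02311915]), 'gripper_width': 1.0011236788562123}
scene 374.6279453993755 374.6279453993755 318.1169445488677 203.6074083740293 [[ 0.35012463  0.93644507  0.02198587]
 [ 0.50197438 -0.16776163 -0.8484561 ]
 [-0.79084414  0.30810173 -0.52880891]] [-0.11852418 -0.23007745  1.4716697 ]
organizer [(array([341., 212.]), 0.56)]
battery [(array([347., 206.])
[... 239 characters left out ...]
carabiners [(array([278., 225.]), 0.85)]
dish [(array([358., 210.]), 0.55)]
top 462.2681399476107 462.2681399476107 318.4358866684268 199.81258338709983 [[-4.23351761e-03 -9.99647024e-01  2.62279534e-02]
 [-9.89855170e-01  4.64283900e-04 -1.42079301e-01]
 [ 1.42016973e-01 -2.65633705e-02 -9.89507740e-01]] [-0.07988621  0.50746728  1.07000221]
organizer [(array([288., 188.]), 0.77)]
battery [(array([276., 193.]), 0.75), (array([234., 251.]), 0.63)]
lid [(array([268., 176.]), 0.84)]
tab [(array([453., 255.]), 0.68), (array([266., 172.]), 0.57)]
switch [(array([451., 255.]), 0.53)]
headlamp [(array([220., 149.]), 0.95)]
carabiners [(array([360., 205.]), 0.66)]
dish [(array([313., 120.]), 0.94)]
```

```bash
python3 - <<'E'
import cv2
a=cv2.imread('pics/scene0.png');b=cv2.imread('pics/top0.png')
cv2.imwrite('pics/b1.png',cv2.resize(b[70:330,140:500],(800,578),interpolation=cv2.INTER_CUBIC))
E
```

```text
(no output)
```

View pics/b1.png

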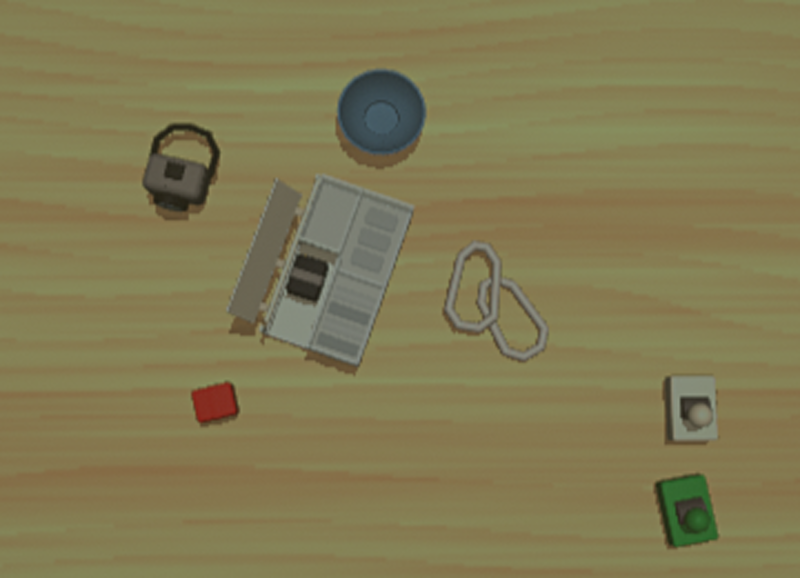

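View pics/scene0.png

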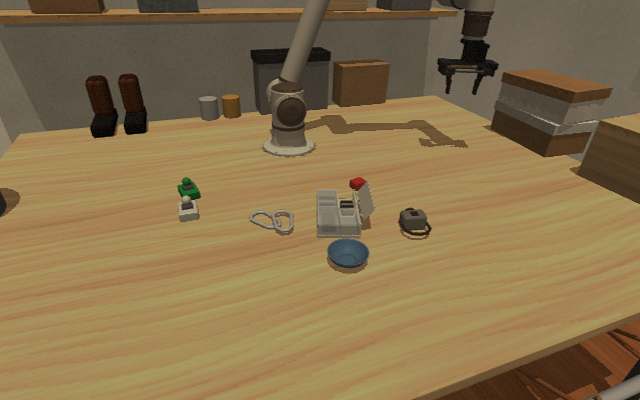

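The top view shows the organizer at crop (340,270), with its x axis pointing up and slightly right and the tab on the left. There are two battery candidates. The black block with the grey band in the channel, at crop (307,277) = full-image (278,195), fits the description. The red block at (215,403) is the decoy. The white switch is at (690,408) and the green look-alike is below it. Next I'll fit the organizer pose.

```bash
cat >> look.py <<'E'
from scipy.optimize import least_squares
def proj(p,X):
    c=np.asarray(X)@p["R"].T+p["t"]; return c[:,:2]/c[:,2:]*p["fx"]+[p["cx"],p["cy"]]
def O2W(q,P):
    P=np.asarray(P,float)/1000; c,s=np.cos(q[2]),np.sin(q[2])
    return np.c_[q[0]+c*P[:,0]-s*P[:,1],q[1]+s*P[:,0]+c*P[:,1],P[:,2]]
E
python3 - <<'E'
from look import *
p=viewer.capture("top")
uv=np.array([[413,206],[358,365],[266,335],[318,175],[280,180],[229,316]])*.45+[140,70]
P=[[88,-58,43],[-95,-58,43],[-95,50,15],[88,50,42],[60,87,75],[-90,87,75]]
f=lambda q:(proj(p,O2W(q,P))-uv).ravel()
s=least_squares(f,[.5,.1,-.33]);q=s.x
print(q,np.degrees(q[2]),s.fun.reshape(-1,2).round(1))
def bat(u,z):
    g=lambda a:proj(p,O2W(q,[[a[0],a[1],z]]))[0]-u
    return least_squares(g,[-30,25]).x
print("battery",bat([140+307*.45,70+277*.45],23))
for d in spotter.silhouettes("battery",p): print(d["uv"],d["region"].sum(),bat(d["uv"],30))
np.save("q.npy",q)
R=r.sense()["ee_rot"];print(R.round(4))
t=O2W(q,[[-85,47,130]])[0];print(t,t-r.sense()["tcp_pos"],R.T@(t-r.sense()["tcp_pos"])/.75)
for n in ("organizer","lid"):
    print(n,[(d["uv"],d["region"].sum()) for d in spotter.silhouettes(n,p)])
E
```

```text
[ 0.53224627 -0.01715156 -0.32800616] -18.79336841593036 [[ 0.5  0. ]
 [ 0.7  0.4]
 [-0.   0.4]
 [ 0.9 -0.1]
 [-1.6  0.1]
 [-0.5 -0.8]]
battery [-20.42458178  28.28099278]
[275.1, 192.9] 286 [-19.64655069  35.88107476]
[233.6, 251.2] 313 [-182.7344092    82.37522798]
[[ 0.     -0.3679 -0.9298]
 [ 0.     -0.9298  0.3679]
 [-1.     -0.      0.    ]]
[0.46691926 0.05472598 0.13      ] [ 0.23697578 -0.52641133 -0.11157116] [ 0.14874926  0.53638522 -0.55205812]
organizer [([287.3, 187.8], np.int64(4155)), ([266.9, 173.5], np.int64(1788))]
lid [([265.6, 174.8], np.int64(1700))]
```

>>> play_rows --commands '[{"fingers":-0.15,"tx":0,"ty":0.535,"tz":-0.565,"ax":-0.0155,"ay":0,"az":0},{"fingers":-0.15,"tx":0,"ty":0.535,"tz":-0.565,"ax":-0.0155,"ay":0,"az":0},{"fingers":-0.15,"tx":0,"ty":0.535,"tz":-0.565,"ax":-0.0155,"ay":0,"az":0},{"fingers":-0.15,"tx":0,"ty":0.535,"tz":-0.565,"ax":-0.0155,"ay":0,"az":0},{"fingers":-0.15,"tx":0,"ty":0.535,"tz":-0.565,"ax":-0.0155,"ay":0,"az":0}]'

```text
time_s: 1.52
tcp_pos: [0.3183, 0.3905, 0.2417]
ee_rot: [[0.0, -0.322, -0.947], [0.0, -0.947, 0.322], [-1.0, -0.0, -0.0]]
wrist_force: [1.2, 0.6, 0.4]
gripper_width: 0.706
```

```bash
cat > go.py <<'E'
import sys
from look import *
q=np.load("q.npy")
def st():
    s=r.sense();R=s["ee_rot"];d=s["tcp_pos"]-[q[0],q[1],0];c,n=np.cos(q[2]),np.sin(q[2])
    o=np.array([c*d[0]+n*d[1],-n*d[0]+c*d[1],d[2]])*1000
    print("t",round(s["time_s"],2),"org",o.round(1),"F",s["wrist_force"].round(1),"w",round(s["gripper_width"],3))
    print(" yaw err deg",np.degrees(np.arctan2(-R[1,1],-R[0,1])-(q[2]+np.pi/2)).round(2),"x",R[:,0].round(3))
    return s,o
def rel(T):
    s,o=st();R=s["ee_rot"];t=O2W(q,[T])[0]
    print("t-shift",(R.T@(t-s["tcp_pos"])/.75).round(4))
if __name__=="__main__": rel([float(a) for a in sys.argv[1:4]])
E
python3 go.py -75 47 200
```

```text
t 1.52 org [-333.9  317.   241.7] F [1.2 0.6 0.4] w 0.706
 yaw err deg 0.04 x [ 0.  0. -1.]
t-shift [ 0.0555  0.3602 -0.3449]
```

>>> play_rows --commands '[{"fingers":-0.15,"tx":0.05,"ty":0.355,"tz":-0.34,"ax":0,"ay":0,"az":0},{"fingers":-0.15,"tx":0.05,"ty":0.355,"tz":-0.34,"ax":0,"ay":0,"az":0},{"fingers":-0.15,"tx":0.05,"ty":0.355,"tz":-0.34,"ax":0,"ay":0,"az":0},{"fingers":-0.15,"tx":0.05,"ty":0.355,"tz":-0.34,"ax":0,"ay":0,"az":0},{"fingers":-0.15,"tx":0.05,"ty":0.355,"tz":-0.34,"ax":0,"ay":0,"az":0}]'

```text
time_s: 1.93
tcp_pos: [0.4058, 0.2026, 0.2208]
ee_rot: [[0.001, -0.322, -0.947], [0.001, -0.947, 0.322], [-1.0, -0.001, -0.001]]
wrist_force: [1.2, 1.0, 0.7]
gripper_width: 0.581
```

```bash
python3 go.py -75 47 200
```

```text
t 1.93 org [-190.5  167.3  220.8] F [1.2 1.  0.7] w 0.581
 yaw err deg 0.04 x [ 0.001  0.001 -1.   ]
t-shift [ 0.0277  0.1605 -0.1539]
```

>>> play_rows --commands '[{"fingers":-0.15,"tx":0.025,"ty":0.155,"tz":-0.15,"ax":0,"ay":0,"az":0},{"fingers":-0.15,"tx":0.025,"ty":0.155,"tz":-0.15,"ax":0,"ay":0,"az":0},{"fingers":-0.15,"tx":0.025,"ty":0.155,"tz":-0.15,"ax":0,"ay":0,"az":0},{"fingers":-0.15,"tx":0.025,"ty":0.155,"tz":-0.15,"ax":0,"ay":0,"az":0},{"fingers":-0.15,"tx":0.025,"ty":0.155,"tz":-0.15,"ax":0,"ay":0,"az":0}]'

```text
time_s: 2.35
tcp_pos: [0.4755, 0.0533, 0.2008]
ee_rot: [[-0.001, -0.329, -0.944], [-0.001, -0.944, 0.329], [-1.0, 0.002, 0.001]]
wrist_force: [0.9, -0.3, 0.2]
gripper_width: 0.574
```

```bash
python3 - <<'E'
from go import *
rel([-65,47,100])
s=r.sense();p=viewer.capture("wrist");print(p["fx"],p["cx"],p["cy"],p["mount"])
M=np.linalg.inv(p["mount"])
def wp(P):
    X=(O2W(q,P)-s["tcp_pos"])@s["ee_rot"]; c=X@M[:3,:3].T+M[:3,3]
    th=np.arctan2(np.hypot(c[:,0],c[:,1]),c[:,2]);ph=np.arctan2(c[:,1],c[:,0])
    return np.c_[p["cx"]+p["fx"]*th*np.cos(ph),p["cy"]+p["fx"]*th*np.sin(ph)]
im=np.ascontiguousarray(p["image"]).copy()
ks={"r":[[88,-58,43],[-95,-58,43],[-95,1,43],[10,1,43]],"t":[[60,87,75],[-90,87,75],[60,61,38],[-90,61,38]],"b":[[x,y,36] for x in(-44,0) for y in (7.5,43.5)],"m":[[10,4,10],[10,47,10]]}
big=cv2.resize(im,(800,500),interpolation=cv2.INTER_CUBIC)
for k,v in ks.items():
    for u in wp(v): cv2.circle(big,tuple(int(a*1.25) for a in u),3,{"r":(255,0,0),"t":(0,255,0),"b":(255,255,0),"m":(255,0,255)}[k],1)
save("w1",big)
E
```

```text
t 2.35 org [-76.4  48.4 200.8] F [ 0.9 -0.3  0.2] w 0.574
 yaw err deg -0.42 x [-0.001 -0.001 -1.   ]
t-shift [ 0.1345  0.0015 -0.0153]
309.70691628693146 315.7383809662844 199.33030658101387 [[-4.68875544e-04 -2.46630977e-01  9.69109355e-01 -1.43173550e-01]
 [ 9.99999705e-01  4.73703526e-04  6.04374899e-04 -1.15771065e-03]
 [-6.08128090e-04  9.69109352e-01  2.46630682e-01 -6.71072579e-02]
 [ 0.00000000e+00  0.00000000e+00  0.00000000e+00  1.00000000e+00]]
```

View pics/w1.png

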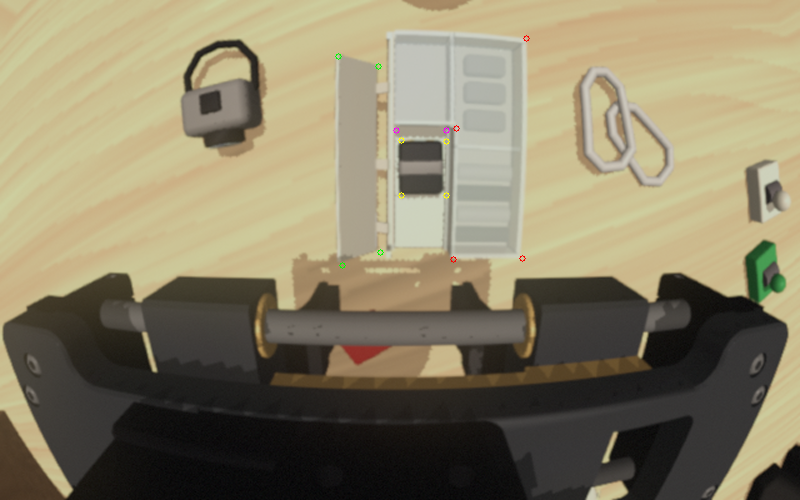

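The wrist view matches the fit to within about 2 mm. The battery spans image (399-443, 140-195), so its rear face is at organizer x ≈ -45. I'll descend behind it.

>>> play_rows --commands '[{"fingers":-0.15,"tx":0.05,"ty":0.002,"tz":-0.013,"ax":-0.002,"ay":0,"az":0},{"fingers":-0.15,"tx":0.1,"ty":0.002,"tz":-0.013,"ax":-0.002,"ay":0,"az":0},{"fingers":-0.15,"tx":0.135,"ty":0.002,"tz":-0.013,"ax":-0.002,"ay":0,"az":0},{"fingers":-0.15,"tx":0.135,"ty":0.002,"tz":-0.013,"ax":-0.002,"ay":0,"az":0}]'

```text
time_s: 2.73
tcp_pos: [0.4793, 0.0528, 0.0959]
ee_rot: [[-0.011, -0.317, -0.948], [-0.004, -0.948, 0.317], [-1.0, 0.007, 0.009]]
wrist_force: [-0.9, 0.0, -0.0]
gripper_width: 0.577
```

```bash
python3 go.py -66 47 44
```

```text
t 2.73 org [-72.7  49.2  95.9] F [-0.9  0.  -0. ] w 0.577
 yaw err deg 0.33 x [-0.011 -0.004 -1.   ]
t-shift [ 0.0691  0.0025 -0.0095]
```

>>> play_rows --commands '[{"fingers":-0.15,"tx":0.01,"ty":0,"tz":0,"ax":0,"ay":0,"az":0},{"fingers":-0.15,"tx":0.02,"ty":0,"tz":0,"ax":0,"ay":0,"az":0},{"fingers":-0.15,"tx":0.03,"ty":0,"tz":0,"ax":0,"ay":0,"az":0},{"fingers":-0.15,"tx":0.03,"ty":0,"tz":0,"ax":0,"ay":0,"az":0},{"fingers":-0.15,"tx":0.03,"ty":0,"tz":0,"ax":0,"ay":0,"az":0}]'

```text
time_s: 3.15
tcp_pos: [0.4833, 0.0537, 0.0785]
ee_rot: [[0.0, -0.316, -0.949], [0.0, -0.949, 0.316], [-1.0, -0.0, -0.0]]
wrist_force: [-0.4, -1.5, 0.1]
gripper_width: 0.574
```

```bash
python3 go.py -66 47 44
```

```text
t 3.15 org [-69.2  51.3  78.5] F [-0.4 -1.5  0.1] w 0.574
 yaw err deg 0.37 x [ 0.  0. -1.]
t-shift [ 0.046   0.0057 -0.0042]
```

>>> play_rows --commands '[{"fingers":-0.15,"tx":0.01,"ty":0.0055,"tz":-0.003,"ax":0.002,"ay":0,"az":0},{"fingers":-0.15,"tx":0.02,"ty":0.0055,"tz":-0.003,"ax":0.002,"ay":0,"az":0},{"fingers":-0.15,"tx":0.02,"ty":0.0055,"tz":-0.003,"ax":0.002,"ay":0,"az":0},{"fingers":-0.15,"tx":0.02,"ty":0.0055,"tz":-0.003,"ax":0.002,"ay":0,"az":0}]'

```text
time_s: 3.48
tcp_pos: [0.4839, 0.0486, 0.0627]
ee_rot: [[-0.001, -0.322, -0.947], [-0.001, -0.947, 0.322], [-1.0, 0.001, 0.0]]
wrist_force: [-0.1, -1.7, 2.6]
gripper_width: 0.577
```

```bash
python3 - <<'E'
from go import *
rel([-66,47,44])
p=viewer.capture("wrist")
save("w2",cv2.resize(p["image"][0:260,180:560],(800,547),interpolation=cv2.INTER_CUBIC))
E
```

```text
t 3.48 org [-66.9  46.7  62.7] F [-0.1 -1.7  2.6] w 0.577
 yaw err deg -0.02 x [-0.001 -0.001 -1.   ]
t-shift [ 0.0249 -0.0005 -0.0012]
```

View pics/w2.png

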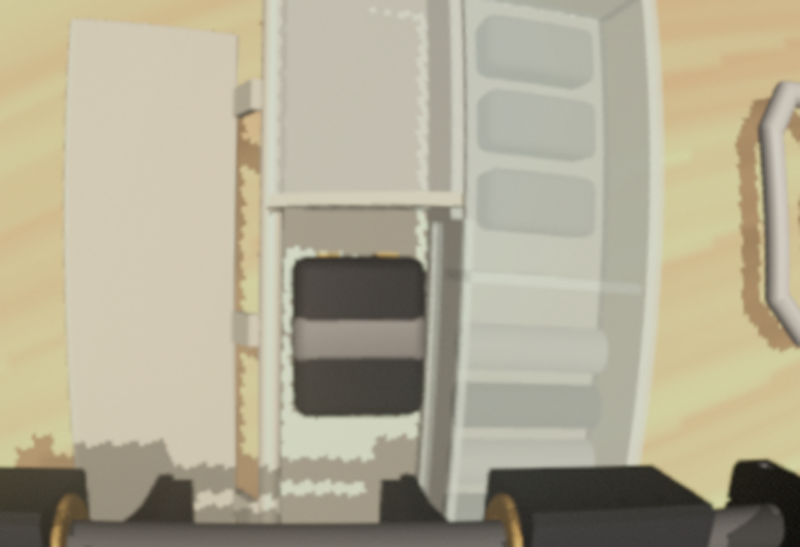

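The tab is lifting the lid. The tab finger is over the tab at (170,490), and the other finger is in the right half of the channel, behind the battery. I'll press down to z = 44.

>>> play_rows --commands '[{"fingers":-0.15,"tx":0.01,"ty":0,"tz":0,"ax":0,"ay":0,"az":0},{"fingers":-0.15,"tx":0.02,"ty":0,"tz":0,"ax":0,"ay":0,"az":0},{"fingers":-0.15,"tx":0.024,"ty":0,"tz":0,"ax":0,"ay":0,"az":0},{"fingers":-0.15,"tx":0.024,"ty":0,"tz":0,"ax":0,"ay":0,"az":0},{"fingers":-0.15,"tx":0.024,"ty":0,"tz":0,"ax":0,"ay":0,"az":0}]'

```text
time_s: 3.95
tcp_pos: [0.4835, 0.0485, 0.0445]
ee_rot: [[-0.001, -0.322, -0.947], [-0.001, -0.947, 0.322], [-1.0, 0.001, 0.001]]
wrist_force: [-2.5, -1.8, 6.3]
gripper_width: 0.572
```

```bash
python3 - <<'E'
from go import *
rel([-10,47,44])
p=viewer.capture("wrist")
save("w3",cv2.resize(p["image"][0:260,180:560],(800,547),interpolation=cv2.INTER_CUBIC))
E
```

```text
t 3.95 org [-67.3  46.5  44.5] F [-2.5 -1.8  6.3] w 0.572
 yaw err deg -0.01 x [-0.001 -0.001 -1.   ]
t-shift [ 0.0006 -0.0007 -0.0763]
```

View pics/w3.png

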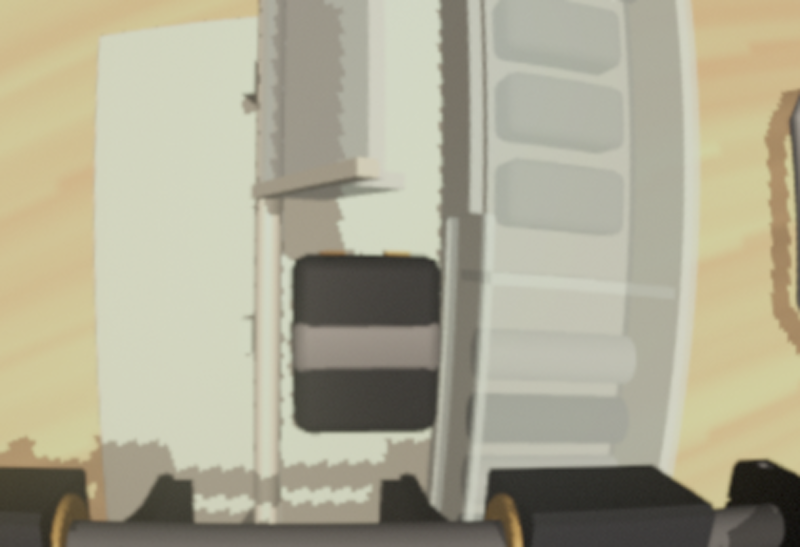

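Lid is well open, about 1.15 rad by geometry. Its corner is at (370,165), clear of the pusher's lane. Pushing now.

>>> play_rows --commands '[{"fingers":-0.15,"tx":0.0015,"ty":0,"tz":-0.01,"ax":0,"ay":0,"az":0},{"fingers":-0.15,"tx":0.0015,"ty":0,"tz":-0.02,"ax":0,"ay":0,"az":0},{"fingers":-0.15,"tx":0.0015,"ty":0,"tz":-0.03,"ax":0,"ay":0,"az":0},{"fingers":-0.15,"tx":0.0015,"ty":0,"tz":-0.04,"ax":0,"ay":0,"az":0},{"fingers":-0.15,"tx":0.0015,"ty":0,"tz":-0.05,"ax":0,"ay":0,"az":0}]'

```text
time_s: 4.42
tcp_pos: [0.5198, 0.0366, 0.0435]
ee_rot: [[-0.001, -0.322, -0.947], [-0.0, -0.947, 0.322], [-1.0, 0.0, 0.001]]
wrist_force: [-2.6, 1.7, 3.2]
gripper_width: 0.575
```

```bash
python3 go.py 11 46.5 43.5
```

```text
t 4.42 org [-29.1  46.9  43.5] F [-2.6  1.7  3.2] w 0.575
 yaw err deg -0.02 x [-0.001 -0.    -1.   ]
t-shift [-0.0001  0.0005 -0.0535]
```

>>> play_rows --commands '[{"fingers":-0.15,"tx":0,"ty":0,"tz":-0.01,"ax":0,"ay":0,"az":0},{"fingers":-0.15,"tx":0,"ty":0,"tz":-0.02,"ax":0,"ay":0,"az":0},{"fingers":-0.15,"tx":0,"ty":0,"tz":-0.02,"ax":0,"ay":0,"az":0}]'

```text
time_s: 4.67
tcp_pos: [0.5358, 0.0317, 0.044]
ee_rot: [[0.002, -0.323, -0.947], [0.0, -0.947, 0.323], [-1.0, -0.001, -0.002]]
wrist_force: [-0.1, -0.7, 3.5]
gripper_width: 0.575
```

```bash
python3 - <<'E'
from go import *
rel([11,46.5,43.5])
p=viewer.capture("wrist")
save("w4",cv2.resize(p["image"][0:260,180:560],(800,547),interpolation=cv2.INTER_CUBIC))
E
```

```text
t 4.67 org [-12.3  47.4  44. ] F [-0.1 -0.7  3.5] w 0.575
 yaw err deg -0.02 x [ 0.002  0.    -1.   ]
t-shift [ 0.0007  0.0012 -0.0311]
```

View pics/w4.png

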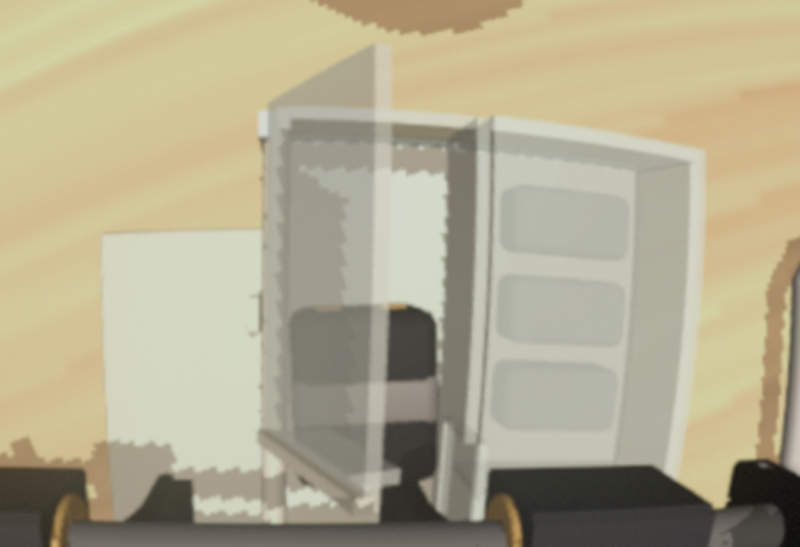

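The battery is straight and partly in (290-437, 305-480). The skirt's corner at about (370,490) is close to the pusher, so I'll ease 1 mm to -y and finish the push.

>>> play_rows --commands '[{"fingers":-0.15,"tx":0.0015,"ty":0.0025,"tz":-0.005,"ax":0,"ay":0,"az":0},{"fingers":-0.15,"tx":0.0015,"ty":0.0025,"tz":-0.013,"ax":0,"ay":0,"az":0},{"fingers":-0.15,"tx":0.0015,"ty":0.0025,"tz":-0.022,"ax":0,"ay":0,"az":0},{"fingers":-0.15,"tx":0.0015,"ty":0.0025,"tz":-0.031,"ax":0,"ay":0,"az":0},{"fingers":-0.15,"tx":0.0015,"ty":0.0025,"tz":-0.031,"ax":0,"ay":0,"az":0}]'

```text
time_s: 5.13
tcp_pos: [0.5555, 0.0225, 0.0428]
ee_rot: [[-0.0, -0.322, -0.947], [-0.0, -0.947, 0.322], [-1.0, 0.0, 0.0]]
wrist_force: [-1.2, 0.5, 4.4]
gripper_width: 0.58
```

```bash
python3 - <<'E'
from go import *
rel([11,46,43.5])
s=r.sense();p=viewer.capture("wrist")
M=np.linalg.inv(p["mount"])
def wp(P):
    X=(O2W(q,P)-s["tcp_pos"])@s["ee_rot"]; c=X@M[:3,:3].T+M[:3,3]
    th=np.arctan2(np.hypot(c[:,0],c[:,1]),c[:,2]);ph=np.arctan2(c[:,1],c[:,0])
    return np.c_[p["cx"]+p["fx"]*th*np.cos(ph),p["cy"]+p["fx"]*th*np.sin(ph)]
k=800/380
P=[[x,7.5,36] for x in (60,65,70,88)];print(((wp(P)-[180,0])*k).round())
save("w5",cv2.resize(p["image"][0:260,180:560],(800,547),interpolation=cv2.INTER_CUBIC))
E
```

```text
t 5.13 org [ 9.2 45.  42.8] F [-1.2  0.5  4.4] w 0.58
 yaw err deg 0.0 x [-0. -0. -1.]
t-shift [-0.0009 -0.0013 -0.0024]
[[450. 330.]
 [450. 309.]
 [451. 288.]
 [453. 211.]]
```

View pics/w5.png

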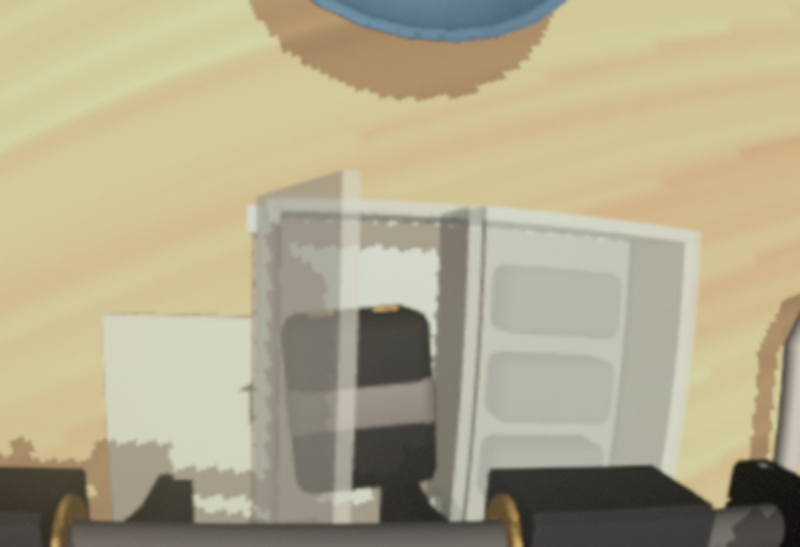

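The battery is inside with its front edge at row 311, x ≈ 64, so its centre is at about 41-42 mm. I'll push 3 mm more for margin, then draw back with the lid held.

>>> play_rows --commands '[{"fingers":-0.15,"tx":0,"ty":0,"tz":-0.004,"ax":0,"ay":0,"az":0},{"fingers":-0.15,"tx":0,"ty":0,"tz":-0.004,"ax":0,"ay":0,"az":0},{"fingers":-0.15,"tx":0,"ty":0,"tz":-0.004,"ax":0,"ay":0,"az":0}]'

```text
time_s: 5.43
tcp_pos: [0.557, 0.0217, 0.0428]
ee_rot: [[-0.002, -0.322, -0.947], [-0.0, -0.947, 0.322], [-1.0, 0.001, 0.002]]
wrist_force: [-3.7, 2.2, 6.3]
gripper_width: 0.581
```

>>> play_rows --commands '[{"fingers":-0.15,"tx":0,"ty":0,"tz":0.012,"ax":0,"ay":0,"az":0},{"fingers":-0.15,"tx":0,"ty":0,"tz":0.025,"ax":0,"ay":0,"az":0},{"fingers":-0.15,"tx":0,"ty":0,"tz":0.04,"ax":0,"ay":0,"az":0},{"fingers":-0.15,"tx":0,"ty":0,"tz":0.055,"ax":0,"ay":0,"az":0},{"fingers":-0.15,"tx":0,"ty":0,"tz":0.055,"ax":0,"ay":0,"az":0}]'

```text
time_s: 5.85
tcp_pos: [0.5179, 0.0357, 0.0432]
ee_rot: [[0.001, -0.321, -0.947], [0.001, -0.947, 0.321], [-1.0, -0.001, -0.001]]
wrist_force: [0.4, 3.5, 3.4]
gripper_width: 0.575
```

```bash
python3 go.py -30 46 150
```

```text
t 5.85 org [-30.6  45.5  43.2] F [0.4 3.5 3.4] w 0.575
 yaw err deg 0.05 x [ 0.001  0.001 -1.   ]
t-shift [-0.1424 -0.0009 -0.0009]
```

>>> play_rows --commands '[{"fingers":-0.15,"tx":-0.015,"ty":0,"tz":0,"ax":0,"ay":0,"az":0},{"fingers":-0.15,"tx":-0.03,"ty":0,"tz":0,"ax":0,"ay":0,"az":0},{"fingers":-0.15,"tx":-0.045,"ty":0,"tz":0,"ax":0,"ay":0,"az":0},{"fingers":-0.15,"tx":-0.06,"ty":0,"tz":0,"ax":0,"ay":0,"az":0},{"fingers":-0.15,"tx":-0.075,"ty":0,"tz":0,"ax":0,"ay":0,"az":0}]'

```text
time_s: 6.27
tcp_pos: [0.5173, 0.0345, 0.0984]
ee_rot: [[-0.004, -0.323, -0.947], [-0.001, -0.947, 0.323], [-1.0, 0.002, 0.003]]
wrist_force: [0.3, -0.4, -0.9]
gripper_width: 0.574
```

>>> play_rows --commands '[{"fingers":-0.15,"tx":-0.03,"ty":0,"tz":0,"ax":0,"ay":0,"az":0},{"fingers":-0.15,"tx":-0.06,"ty":0,"tz":0,"ax":0,"ay":0,"az":0},{"fingers":-0.15,"tx":-0.1,"ty":0,"tz":0,"ax":0,"ay":0,"az":0},{"fingers":-0.15,"tx":-0.14,"ty":0,"tz":0.05,"ax":0,"ay":0,"az":0},{"fingers":-0.15,"tx":-0.14,"ty":0,"tz":0.1,"ax":0,"ay":0,"az":0}]'

```text
time_s: 6.68
tcp_pos: [0.4514, 0.0594, 0.2069]
ee_rot: [[0.006, -0.324, -0.946], [0.001, -0.946, 0.324], [-1.0, -0.003, -0.005]]
wrist_force: [-1.0, 0.6, 1.0]
gripper_width: 0.573
```

>>> play_rows --commands '[{"fingers":-0.15,"tx":0,"ty":0,"tz":0.02,"ax":0,"ay":0,"az":0},{"fingers":-0.15,"tx":0,"ty":0,"tz":0.02,"ax":0,"ay":0,"az":0},{"fingers":-0.15,"tx":0,"ty":0,"tz":0.02,"ax":0,"ay":0,"az":0},{"fingers":-0.15,"tx":0,"ty":0,"tz":0.02,"ax":0,"ay":0,"az":0},{"fingers":-0.15,"tx":0,"ty":0,"tz":0.02,"ax":0,"ay":0,"az":0}]'

```text
time_s: 7.1
tcp_pos: [0.4351, 0.0635, 0.2032]
ee_rot: [[-0.001, -0.323, -0.946], [-0.001, -0.946, 0.323], [-1.0, 0.001, 0.001]]
wrist_force: [0.3, -0.2, -0.3]
gripper_width: 0.572
```

>>> play_rows --commands '[{"fingers":-0.15,"tx":0,"ty":0,"tz":0,"ax":0,"ay":0,"az":0},{"fingers":-0.15,"tx":0,"ty":0,"tz":0,"ax":0,"ay":0,"az":0},{"fingers":-0.15,"tx":0,"ty":0,"tz":0,"ax":0,"ay":0,"az":0},{"fingers":-0.15,"tx":0,"ty":0,"tz":0,"ax":0,"ay":0,"az":0},{"fingers":-0.15,"tx":0,"ty":0,"tz":0,"ax":0,"ay":0,"az":0}]'

```text
time_s: 7.52
tcp_pos: [0.4347, 0.0636, 0.2037]
ee_rot: [[-0.0, -0.323, -0.947], [-0.0, -0.947, 0.323], [-1.0, 0.0, 0.0]]
wrist_force: [-0.8, -0.7, -0.1]
gripper_width: 0.575
```

```bash
python3 - <<'E'
from go import *
st();s=r.sense();p=viewer.capture("wrist")
M=np.linalg.inv(p["mount"])
def wp(P):
    X=(O2W(q,P)-s["tcp_pos"])@s["ee_rot"]; c=X@M[:3,:3].T+M[:3,3]
    th=np.arctan2(np.hypot(c[:,0],c[:,1]),c[:,2]);ph=np.arctan2(c[:,1],c[:,0])
    return np.c_[p["cx"]+p["fx"]*th*np.cos(ph),p["cy"]+p["fx"]*th*np.sin(ph)]
k=800/380
big=cv2.resize(p["image"][0:260,180:560],(800,547),interpolation=cv2.INTER_CUBIC)
for P,c in (([[x,y,36] for x in (22,66) for y in (7.5,43.5)],(255,255,0)),([[60,87,75],[-90,87,75],[11,1,43],[88,1,43]],(0,255,0))):
    for u in (wp(P)-[180,0])*k: cv2.circle(big,tuple(int(a) for a in u),4,c,1)
save("w6",big)
E
```

```text
t 7.52 org [-118.4   45.1  203.7] F [-0.8 -0.7 -0.1] w 0.575
 yaw err deg -0.02 x [-0. -0. -1.]
```

View pics/w6.png

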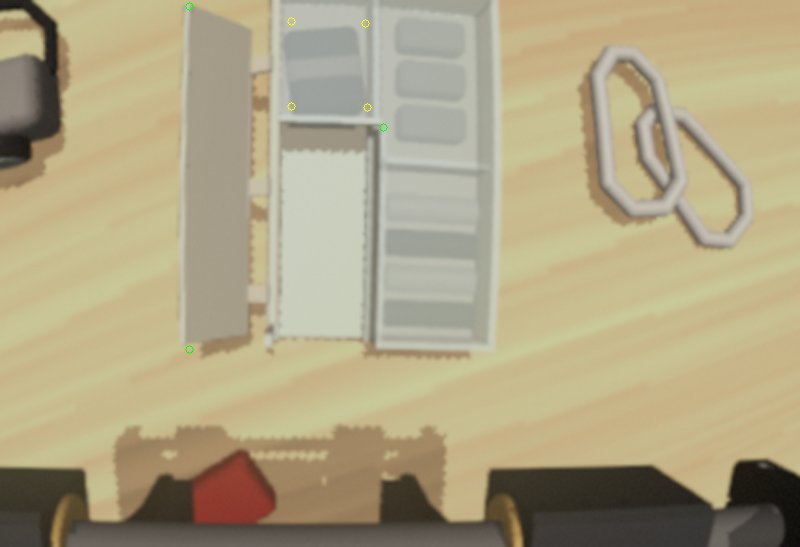

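The lid looks shut and the battery is inside, but it is slightly yawed and the margin at the 35 mm limit is uncertain. I'll measure from an enlarged crop.

```bash
cat > crop.py <<'E'
from go import *
s=r.sense();p=viewer.capture("wrist")
np.savez("cap.npz",**{k:p[k] for k in("fx","cx","cy","mount")},tcp=s["tcp_pos"],rot=s["ee_rot"])
save("w7",cv2.resize(p["image"][0:95,300:420],(758,600),interpolation=cv2.INTER_CUBIC))
E
python3 crop.py
```

```text
(no output)
```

View pics/w7.png

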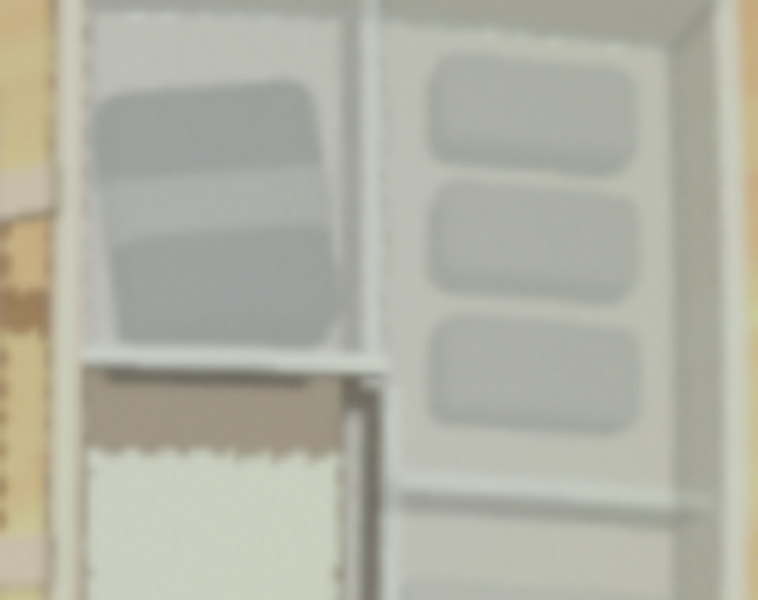

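```bash
python3 - <<'E'
from look import *
d=np.load("cap.npz");q0=np.load("q.npy");M=np.linalg.inv(d["mount"]);f=float(d["fx"])
def wp(q,P):
    X=(O2W(q,P)-d["tcp"])@d["rot"]; c=X@M[:3,:3].T+M[:3,3]
    th=np.arctan2(np.hypot(c[:,0],c[:,1]),c[:,2]);ph=np.arctan2(c[:,1],c[:,0])
    return np.c_[d["cx"]+f*th*np.cos(ph),d["cy"]+f*th*np.sin(ph)]
A=np.array([[495,349],[375,347],[187,5],[183,343]])/(800/380)+[180,0]
B=np.array([[384,360]])/6.316+[300,0]
uv=np.r_[A,B];P=[[-95,-58,43],[-95,1,43],[60,87,75],[-90,87,75],[11,1,43]]
s=least_squares(lambda q:(wp(q,P)-uv).ravel(),q0);q=s.x
print(q-q0,s.fun.reshape(-1,2).round(1))
def at(u,z,q):
    u=np.array(u)/6.316+[300,0]
    return least_squares(lambda a:wp(q,[[a[0],a[1],z]])[0]-u,[40,25]).x.round(1)
for Q in(q,q0):
    print({n:at(u,36,Q) for n,u in dict(band=(217,203),fl=(95,95),fr=(310,80),rr=(338,325),rl=(120,345)).items()}, "skirt top",at((230,355),43,Q),"back wall floor",at((215,17),10,Q))
E
```

```text
[ 0.00254596  0.00098071 -0.0059203 ] [[-0.1  0.1]
 [ 0.6 -0.3]
 [-0.4 -1.7]
 [ 0.3  0.4]
 [-0.6  1.5]]
{'band': array([39.7, 26. ]), 'fl': array([58.4, 45.4]), 'fr': array([62.1, 11. ]), 'rr': array([19.6,  6.8]), 'rl': array([15.3, 41.2])} skirt top [12.4 24.3] back wall floor [83.6 24.7]
{'band': array([41.9, 27.5]), 'fl': array([60.7, 46.8]), 'fr': array([64.2, 12.4]), 'rr': array([21.7,  8.4]), 'rl': array([17.6, 42.8])} skirt top [14.6 26. ] back wall floor [85.8 26. ]
```

Measured in the crop, the battery's centre is at about (40, 26) mm, flat, behind the skirt, and the lid is shut. Handing in.

```bash
python3 -c "
from look import *
print(job.finish_job())"
```

```text
the job is handed in; nothing more can be done
None
```

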